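# Square a heavy billet block up to the fence

### The arm

A 6-joint arm with a two-finger parallel gripper is mounted at the origin on the work surface. World frame = base frame: x ahead of the robot, y to its left, z up, the work surface at z = 0. Lengths are in m, angles in rad, forces in N, time in s.
With the tool pointing down it reaches from about 0.425 to 0.95 m from the base axis. Payload 3.5 kg.
Tool frame: the origin (TCP) lies on the centre line of the jaws, within the pads' length; the fingertips stand 14 mm ahead of it and the grasp point (between the pads) lies 5 mm behind it (ctrl.finger_overhang is the distance from the TCP to the fingertips, in m); z points along the fingers, y is the line along which they close (so a half turn about z gives the same grasp; the last joint's range is limited). The gripper opens to 85 mm and grips with 20 to 120 N. Pads are 22 mm wide; open, the fingers measure 114 mm over their backs; the gripper's body (76 mm by 85 mm) begins 54 mm behind the grasp point. The pads swing forward as they close: fully open they stand 13 mm farther back than shut.
Start: joints at [1.169, 0.286, 1.577, -0, 1.279, -0.15], TCP at [0.168, 0.654, 0.245] pointing down, gripper open.
Joint ranges: [-2.77, 2.77], [-0.9, 2.22], [0.21, 2.48], [-1.53, 4.67], [0.24, 2.81], [-2.84, 2.84]. Speed limits (rad/s): [2.79, 2.79, 3.14, 3.14, 3.14, 3.14].

### API

Orientations are given as a unit quaternion [x, y, z, w].
In Python, from plant import ctrl gives the robot as it stands.
- The arm moves only by the tool send_rows, never from a script. Its argument "moves" is text: rows parted by semicolons, each of 7 numbers parted by spaces: the turn, a rotation vector about the tool's x, y, z in units of 360 degrees (1.0 is 360 degrees), then the shift along the tool's x, y, z in units of 20 cm (1.0 is 20 cm), then the gripper's target within -1 to 1 (fully open at 1, half-way at 0, shut at -1). A call has 1 to 12 rows; each row is the pose to reach, as a shift and turn from the pose commanded when the call began, along the tool's axes at that moment, turning the shorter way round; what a row does not reach only later rows make up. A row lasts 1/8 s, in which the tool goes at most 62.5 mm and 10.7 degrees, less where a joint would pass 70% of its speed; a pose out of reach is approached as far as the arm can. A call with a number of a shift or a turn outside -1 to 1 is refused whole. A call with a gripper value outside its range is refused whole. The fingers move at their own pace and stop on an object; "newtons" is the grip in N (left out, the last holds). Time passes only in rows, so rows that repeat a pose let the fingers close. It gives the time, the measured TCP pose, the force, the opening and the grip force at its end, in the units of the state.
- ctrl.get_state(): the state, without advancing time (a new reading comes with each control period).
- ctrl.read_camera(name): name is "scene" or "top" or "wrist"; returns a dict with "image" (480x640x3 uint8, red, green, blue), "fovy" (degrees; the focal length in pixels is half the picture's height over the tangent of half this angle, whatever the lens; pixels are square), "cx", "cy" (the principal point, pixels), "extrinsics" (4x4, takes a point from camera to world coordinates). Camera axes: x right, y up, looking along -z (the intrinsics and any distortion apply to the point x, -y, -z); pixel columns grow to the right and rows downward; lengths in m; the calibration is good to about 2 mm. A picture is of the moment at which its call begins. There is no depth.
- ctrl.sign_off(): hands the job in; it is judged then, once.
The state is a dict: "time": time; "qpos": joint angles; "dq": joint speeds; "joint_efforts": joint torques, N m; "eef_pos": TCP position; "tcp_rot": TCP orientation; "contact_force": force on the tool from outside, world axes, zero at the start; "wrist_torque": the same for the moment, N m; "opening": opening from 0.0 (shut) to 1.0 (fully open); "finger_force": force on a finger pad.
Only numpy, scipy, OpenCV 4.12 (cv2) and the standard library are available. Lean on these libraries where they do the work, as an engineer would, in place of code of your own. Each camera call takes 0.05 s, during which the arm holds its last target. There are 200 camera calls.

### The job

The heavy aluminium block lies more or less end-on to the steel fence on the dark grey granite plate. Using only the fingertips, nudge its corners to walk it round, always sliding on the granite and never gripped or lifted, until either of its long sides lies flat along the fence with neither end sticking out past the fence, and take your hand away. Bring it near enough square before it meets the fence that no corner digs into the bar, and leave the specimens and tools around it where they are.

Things in the scene. Friction and masses are not known exactly. Their poses are not given: they have to be found in the camera images.
- block: slab of cast aluminium billet, 92 mm (its x) by 130 mm (its y) by 28 mm high, 0.9 kg, too wide to grip. Long sides (+x, -x) milled, short ends grey cast skin; two dark holes on top. Origin: centre of its underside. Loose, slides only while pushed (up to 10 N); a 50 mm push square on a long side near a corner turns it about 0.4 rad and shifts it 30 mm. Its y starts 49 to 90 deg off the fence's y
- fence: the fence, a ground steel bar fixed to the granite along the plate's far side, 30 mm thick (its x) by 260 mm long (its y) by 30 mm high, with two cap screws standing 8 mm above its top. Origin: centre of its underside, on the granite surface. Its front face, which the block must meet, looks to its -x (roughly towards the robot), 15 mm from the origin. It does not move
- plate: the dark grey granite inspection plate, 340 mm (its x) by 500 mm (its y), fixed on the bench, top face level and 60 mm above its origin (centre of its underside, on the bench). The fence is parallel to its y, its origin at x = +125 mm in the plate's frame
- mount_low: specimen mounted in black resin, a disc 30 mm across and 18 mm high, standing loose on the granite near one of its corners; to be left alone. Origin: centre of its underside
- mount_tall: specimen mounted in black resin, 30 mm across and 30 mm high, standing loose on the granite near one of its corners; to be left alone. Origin: centre of its underside
- half_shell: dark half bearing shell standing like an arch on the granite near one of its corners, 44 mm span (its y), 18 mm wide (its x), 22 mm high; to be left alone. Origin: centre of its underside
- pinion: dark steel pinion lying flat on the granite near one of its corners, 44 mm across the teeth, 16 mm high; to be left alone. Origin: centre of its underside
- bearing_cap: dark bearing cap, an arch with a lug at each foot, 80 mm span, 20 mm wide, 26 mm high, on the bench left of the plate; to be left alone. Origin: centre of its underside
- gear_wheel: dark gear wheel lying flat on the bench left of the plate, 62 mm across, 14 mm high; to be left alone. Origin: centre of its underside
- v_block: dark steel V-block 60 x 44 mm, 36 mm high, on the bench right of the plate; to be left alone. Origin: centre of its underside
- try_square: engineer's square lying on the bench right of the plate, stock 14 x 75 x 16 mm, thin blade reaching 106 mm to its +x; to be left alone. Origin: centre of the underside of the stock

How it is judged:
By the outcome, as a careful person would: the job done as asked, in the order asked, and still so for the second after the job is handed in, with the robot touching nothing.
It also fails if it takes over 58 s, if anything falls off the work surface, if the arm or the gripper's body presses on something with over 40 N, if the wrist force passes 120 N, or if a joint passes its speed limit or range.

## Working session

There is one attempt and no reset: what is moved stays moved. The work goes in short steps, Python scripts to look and compute and a tool call to move; the robot and the scene stay as the last step left them, time stands still between calls to the robot, and variables do not carry over. Pictures are saved under pics/ and viewed, at most 10 in all, crops included, and the job is handed in when it is done.

Besides the shell and the picture viewer there is one more tool, called after "Call:" as name(argument=value, ...) on one line, values as JSON. send_rows: Moves the arm, as the interface text tells. Its arguments: {"type":"object","properties":{"moves":{"type":"string"},"newtons":{"type":"number"}},"required":["moves"]}

```bash
mkdir -p pics; ls; python3 - <<'E'
from plant import ctrl
import cv2,numpy as np
for n in ("top","scene"):
    r=ctrl.read_camera(n); cv2.imwrite(f"pics/{n}0.png",r["image"][:,:,::-1])
    print(n,r["fovy"],r["cx"],r["cy"],np.round(r["extrinsics"],4).tolist(),[k for k in r])
s=ctrl.get_state();print(s)
E
```

```text
pics
top 51.70361376705675 320.1077460050354 232.52458132640834 [[0.0937, 0.973, -0.211, 0.3078], [-0.9956, 0.092, -0.0178, -0.0193], [0.0021, 0.2118, 0.9773, 1.2207], [0.0, 0.0, 0.0, 1.0]] ['image', 'fovy', 'cx', 'cy', 'extrinsics']
scene 44.46492585195813 318.10761517846794 241.66620506671495 [[-0.8651, -0.363, 0.3463, 1.0471], [0.5012, -0.5968, 0.6266, 0.8794], [-0.0208, 0.7156, 0.6982, 1.0599], [0.0, 0.0, 0.0, 1.0]] ['image', 'fovy', 'cx', 'cy', 'extrinsics']
{'time': 0.1, 'qpos': array([ 1.16901079e+00,  2.87066528e-01,  1.57800962e+00, -1.32316590e-05,
        1.27860282e+00, -1.49994922e-01]), 'dq': array([-0.00092715, -0.00134716, -0.00359511,  0.00023532,  0.00200716,
        0.00111478]), 'joint_efforts': array([ 8.37947973e-04, -4.07298517e+01, -2.93697721e+01, -1.42792815e-04,
        3.40941093e-03, -4.22212861e-05]), 'eef_pos': array([0.16791947, 0.6532056 , 0.24410386]), 'tcp_rot': array([ 1.25561039e-01,  9.92085348e-01, -1.00543446e-03, -2.78066159e-04]), 'contact_force': array([ 0.11218024, -1.00021146, -1.194589  ]), 'wrist_torque': array([-0.00866026, -0.0248526 , -0.00783083]), 'finger_force': 0.0, 'opening': 1.0027103484226958}
```

View pics/top0.png

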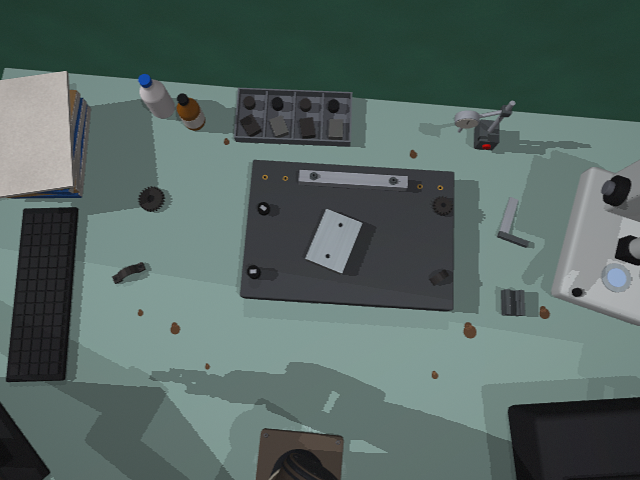

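View pics/scene0.png

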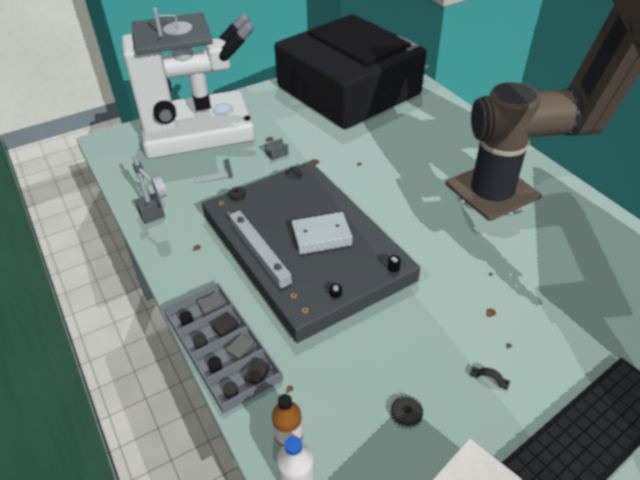

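```bash
cat > h.py <<'E'
from plant import ctrl
import cv2,numpy as np
def pix2w(r,uv,z):
    f=240/np.tan(np.radians(r["fovy"]/2)); E=r["extrinsics"]
    uv=np.atleast_2d(uv).astype(float)
    d=np.c_[(uv[:,0]-r["cx"])/f,-(uv[:,1]-r["cy"])/f,-np.ones(len(uv))]@E[:3,:3].T
    return E[:3,3]+d*((z-E[2,3])/d[:,2])[:,None]
def crop(r,x,y,w,h,s,name):
    im=cv2.resize(r["image"][y:y+h,x:x+w,::-1],None,fx=s,fy=s,interpolation=cv2.INTER_CUBIC)
    im=cv2.convertScaleAbs(im,alpha=1.5)
    cv2.imwrite(f"pics/{name}.png",im)
E
python3 - <<'E'
from h import *
r=ctrl.read_camera("top"); crop(r,240,155,220,160,3.6,"topc")
E
```

```text
(no output)
```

View pics/topc.png

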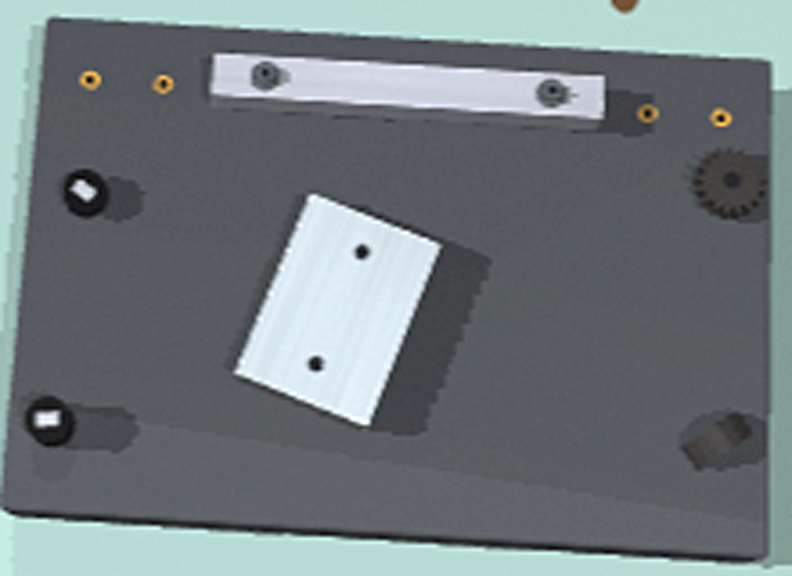

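```bash
python3 - <<'E'
from h import *
r=ctrl.read_camera("top")
o=np.array([240,155])
def P(l,z): return pix2w(r,np.array(l)/3.6+o,z)[:,:2]
b=P([(310,193),(441,243),(369,427),(234,374)],.088)
f=P([(212,54),(604,76),(603,118),(211,95)],.09)
p=P([(48,17),(770,62),(768,558),(4,513)],.06)
o2=P([(86,192),(50,418)],.085);o3=P([(730,180),(716,440)],.075)
np.set_printoptions(precision=4,suppress=True)
for q in(b,f,p):
    print(q,q.mean(0),[np.linalg.norm(q[i]-q[i-1]) for i in range(4)],[np.degrees(np.arctan2(*(q[i]-q[i-1])[::-1])) for i in range(4)])
print(o2,o3)
E
```

```text
[[ 0.6113 -0.0074]
 [ 0.5857 -0.0957]
 [ 0.461  -0.059 ]
 [ 0.4869  0.0302]] [ 0.5362 -0.033 ] [np.float64(0.129933388888314), np.float64(0.09186291077650231), np.float64(0.13002942037637957), np.float64(0.09294466369337033)] [np.float64(-16.848070540776263), np.float64(-106.15396690754662), np.float64(163.62909298314864), np.float64(73.78153157236574)]
[[ 0.7001  0.0664]
 [ 0.7094 -0.1949]
 [ 0.6802 -0.1959]
 [ 0.6715  0.0641]] [ 0.6903 -0.0651] [np.float64(0.02862565456763403), np.float64(0.26143804739494325), np.float64(0.029225085826213127), np.float64(0.260120823511804)] [np.float64(4.566271584380271), np.float64(-87.96008256756721), np.float64(-178.0702477019098), np.float64(91.90176647657427)]
[[ 0.7265  0.1837]
 [ 0.7408 -0.3122]
 [ 0.4043 -0.3232]
 [ 0.3868  0.1706]] [ 0.5646 -0.0703] [np.float64(0.3399163514145811), np.float64(0.4960362281189911), np.float64(0.33663268832354026), np.float64(0.4941034755353262)] [np.float64(2.205606196817418), np.float64(-88.34278779998765), np.float64(-178.11985447528596), np.float64(92.03647553056835)]
[[0.5989 0.1395]
 [0.4479 0.1449]] [[ 0.65   -0.2849]
 [ 0.4754 -0.2831]]
```

Call:
send_rows(moves="0 0 0 -0.98 -0.83 0 -1;0 0 0 -0.98 -0.83 0 -1;0 0 0 -0.98 -0.83 0 -1;0 0 0 -0.98 -0.83 0 -1;0 0 0 -0.98 -0.83 0 -1;0 0 0 -0.98 -0.83 0 -1")

```text
time: 0.95
eef_pos: [0.3168, 0.444, 0.2454]
tcp_rot: [0.126, 0.992, 0.0, -0.0]
contact_force: [0.1, -0.2, -0.2]
opening: 0.002
finger_force: 0.0
```

Call:
send_rows(moves="0 0 0 -0.98 -0.83 0 -1;0 0 0 -0.98 -0.83 0 -1;0 0 0 -0.98 -0.83 0 -1;0 0 0 -0.98 -0.83 0 -1;0 0 0 -0.98 -0.83 0 -1;0 0 0 -0.98 -0.83 0 -1")

```text
time: 1.7
eef_pos: [0.4648, 0.2356, 0.2451]
tcp_rot: [0.125, 0.992, 0.0, -0.0]
contact_force: [-0.7, -0.1, -0.6]
opening: 0.002
finger_force: 0.0
```

Call:
send_rows(moves="0 0 -0.0455 -0.98 -0.83 0.3 -1;0 0 -0.0455 -0.98 -0.83 0.3 -1;0 0 -0.0455 -0.98 -0.83 0.3 -1;0 0 -0.0455 -0.98 -0.83 0.3 -1;0 0 -0.0455 -0.98 -0.83 0.3 -1;0 0 -0.0455 -0.98 -0.83 0.3 -1;0 0 -0.0455 -0.98 -0.83 0.3 -1")

```text
time: 2.58
eef_pos: [0.6129, 0.0274, 0.1857]
tcp_rot: [-0.018, 1.0, 0.0, -0.0]
contact_force: [0.3, 0.6, -0.8]
opening: 0.002
finger_force: 0.0
```

```bash
cat >> h.py <<'E'
O=np.array([.6903,-.0651]);a=np.radians(1.97)
RF=np.array([[np.cos(a),-np.sin(a)],[np.sin(a),np.cos(a)]])  # fence->world
from scipy.spatial.transform import Rotation as Rt
def toF(p): return (np.asarray(p)[...,:2]-O)@RF
def to(fx,fy,z):  # units to reach F point
    s=ctrl.get_state(); w=np.r_[O+RF@[fx,fy],z]
    return np.round(Rt.from_quat(s["tcp_rot"]).as_matrix().T@(w-s["eef_pos"])/.2,3)
def stat():
    s=ctrl.get_state(); M=Rt.from_quat(s["tcp_rot"]).as_matrix()
    print("t %.2f"%s["time"],"F",np.round(toF(s["eef_pos"]),4),"z %.4f"%s["eef_pos"][2],"yawF %.1f"%(np.degrees(np.arctan2(M[1,1],M[0,1]))-1.97),"tool z",np.round(M[:,2],3),"f",np.round(s["contact_force"],1),"op %.2f"%s["opening"])
def block():
    r=ctrl.read_camera("top"); im=cv2.cvtColor(r["image"],cv2.COLOR_RGB2GRAY)
    m=np.zeros_like(im); m[165:310,240:460]=im[165:310,240:460]>140
    cs,_=cv2.findContours(m,cv2.RETR_EXTERNAL,cv2.CHAIN_APPROX_NONE)
    for c in cs:
        if cv2.contourArea(c)>500:
            w=toF(pix2w(r,c[:,0],.088)); rc=cv2.minAreaRect((w*1e3).astype(np.float32))
            q=cv2.boxPoints(rc); e=[q[1]-q[0],q[2]-q[1]]; l=max(e,key=np.linalg.norm)
            print("c",np.round(rc[0],1),"size",np.round(rc[1],1),"ang %.1f"%np.degrees(np.arctan2(l[1],l[0])), np.round(q,0).tolist())
    return r
E
python3 - <<'E'
from h import *
stat();print(ctrl.finger_overhang,to(-.0727,.093,.13)); r=block(); crop(r,240,155,220,160,3.6,"t1")
w=ctrl.read_camera("wrist");cv2.imwrite("pics/w1.png",w["image"][:,:,::-1])
E
```

```text
t 2.58 F [-0.0742  0.0951] z 0.1857 yawF 90.1 tool z [-0.     0.001 -1.   ] f [ 0.3  0.6 -0.8] op 0.00
0.014 [-0.007 -0.01   0.279]
c [-152.1   38.1] size [ 90.3 128.7] ang -18.6 [[-227.0, 16.0], [-106.0, -25.0], [-77.0, 60.0], [-199.0, 101.0]]
c [  1.7 -46.5] size [161.2  28.1] ang 89.8 [[-13.0, -127.0], [15.0, -127.0], [16.0, 34.0], [-12.0, 34.0]]
```

View pics/t1.png

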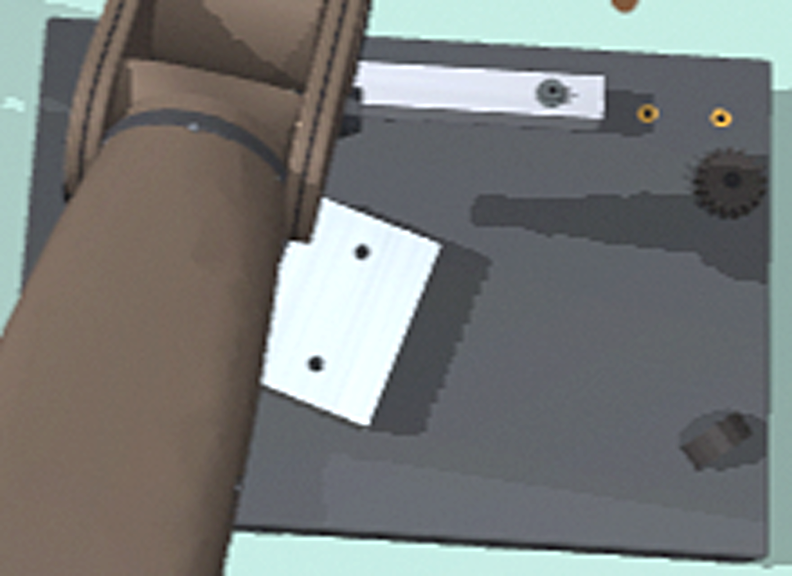

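Call:
send_rows(moves="0 0 0 0 0 0.25 -1;0 0 0 0 0 0.5 -1;0 0 0 0 0 0.508 -1;0 0 0 0.02 -0.05 0.508 -1;0 0 0 0.04 -0.1 0.508 -1;0 0 0 0.06 -0.15 0.508 -1;0 0 0 0.08 -0.2 0.508 -1;0 0 0 0.1 -0.25 0.508 -1;0 0 0 0.12 -0.3 0.508 -1;0 0 0 0.14 -0.34 0.508 -1;0 0 0 0.155 -0.38 0.508 -1;0 0 0 0.155 -0.38 0.508 -1")

```text
time: 4.18
eef_pos: [0.5867, -0.0534, 0.0859]
tcp_rot: [-0.017, 1.0, -0.001, 0.002]
contact_force: [2.9, 1.0, 2.6]
opening: -0.001
finger_force: 1.6
```

```bash
python3 - <<'E'
from h import *
stat(); r=block(); crop(r,240,155,220,160,3.6,"t2")
E
```

```text
t 4.17 F [-0.1032  0.0153] z 0.0859 yawF 89.9 tool z [ 0.005 -0.001 -1.   ] f [2.9 1.  2.6] op -0.00
```

View pics/t2.png

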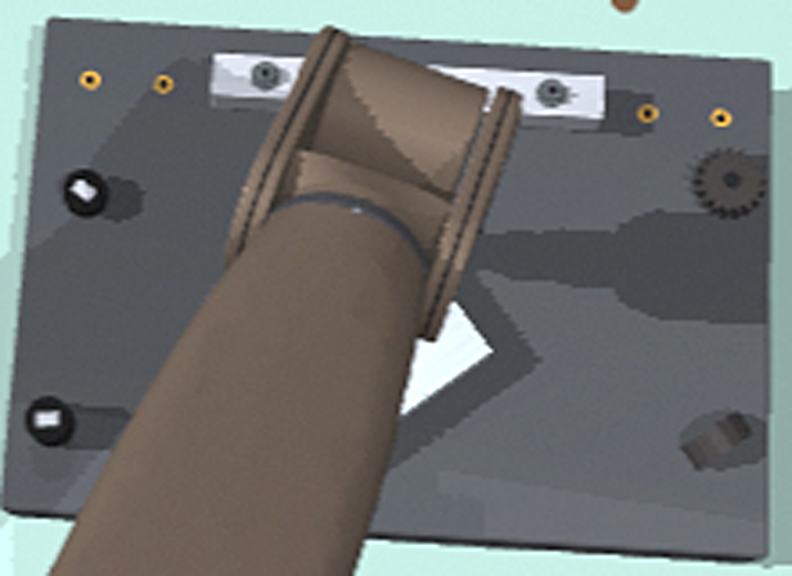

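Call:
send_rows(moves="0 0 0 -0.03 0.08 0 -1;0 0 0 -0.03 0.08 -0.2 -1;0 0 0 -0.03 0.08 -0.4 -1;0 0 0 0.1 -0.1 -0.4 -1;0 0 0 0.25 -0.4 -0.4 -1;0 0 0 0.4 -0.65 -0.4 -1;0 0 0 0.4 -0.97 -0.4 -1;0 0 0 0.4 -0.97 -0.4 -1")

```text
time: 5.22
eef_pos: [0.5107, -0.2512, 0.1629]
tcp_rot: [-0.015, 1.0, 0.0, -0.001]
contact_force: [0.1, 0.5, -0.0]
opening: -0.004
finger_force: 0.0
```

```bash
python3 - <<'E'
from h import *
stat(); r=block(); crop(r,240,155,220,160,3.6,"t3")
E
```

```text
t 5.22 F [-0.1859 -0.1798] z 0.1629 yawF 89.7 tool z [-0.003  0.001 -1.   ] f [ 0.1  0.5 -0. ] op -0.00
c [-179.   17.] size [ 90.2 128.8] ang -51.3 [[-254.0, 39.0], [-174.0, -61.0], [-104.0, -5.0], [-184.0, 95.0]]
c [1.9 1.2] size [256.6  28.1] ang 89.8 [[-13.0, -127.0], [16.0, -127.0], [16.0, 129.0], [-12.0, 130.0]]
```

Call:
send_rows(moves="0 0 0 0.2 0.2 0 -1;0 0 0 0.355 0.45 0 -1;0 0 0 0.355 0.7 0 -1;0 0 0 0.355 0.85 0.2 -1;0 0 0 0.355 0.85 0.39 -1;0 0 0 0.355 0.85 0.39 -1")

```text
time: 6.02
eef_pos: [0.4317, -0.0779, 0.0824]
tcp_rot: [-0.019, 1.0, 0.002, -0.005]
contact_force: [0.1, 0.3, -0.7]
opening: 0.003
finger_force: 0.0
```

```bash
python3 - <<'E'
from h import *
stat(); print(to(-.202,.042,.085))
E
```

```text
t 6.03 F [-0.2589 -0.0039] z 0.0824 yawF 90.2 tool z [-0.009  0.004 -1.   ] f [ 0.1  0.3 -0.7] op 0.00
[-0.285  0.229 -0.015]
```

Call:
send_rows(moves="0 0 0 -0.03 0.03 0 -1;0 0 0 -0.065 0.06 0 -1;0 0 0 -0.1 0.09 0 -1;0 0 0 -0.135 0.12 0 -1;0 0 0 -0.17 0.15 0 -1;0 0 0 -0.21 0.18 0 -1;0 0 0 -0.245 0.21 0 -1;0 0 0 -0.28 0.235 0 -1;0 0 0 -0.28 0.235 0 -1;0 0 0 -0.2 0.2 0 -1;0 0 0 -0.1 0 -0.1 -1;0 0 0 -0.1 -0.2 -0.4 -1")

```text
time: 7.52
eef_pos: [0.4527, -0.1151, 0.1555]
tcp_rot: [-0.017, 1.0, 0.002, -0.003]
contact_force: [2.2, -0.7, 0.4]
opening: 0.002
finger_force: 0.0
```

Call:
send_rows(moves="0 0 0 0 -0.3 0 -1;0 0 0 0 -0.6 0 -1;0 0 0 0 -0.8 0 -1;0 0 0 0 -0.8 0 -1")

```text
time: 8.02
eef_pos: [0.4611, -0.2782, 0.1584]
tcp_rot: [-0.015, 1.0, -0.001, 0.001]
contact_force: [0.6, -0.7, 0.4]
opening: 0.0
finger_force: 0.0
```

```bash
python3 - <<'E'
from h import *
stat(); r=block(); crop(r,240,155,220,160,3.6,"t4")
E
```

```text
t 8.03 F [-0.2363 -0.2051] z 0.1584 yawF 89.7 tool z [ 0.002 -0.002 -1.   ] f [ 0.6 -0.7  0.4] op 0.00
c [-136.5   31.5] size [ 90.5 128.9] ang -76.8 [[-195.0, 84.0], [-166.0, -42.0], [-78.0, -21.0], [-107.0, 105.0]]
c [1.8 1.2] size [256.6  28.1] ang 89.8 [[-13.0, -127.0], [15.0, -127.0], [16.0, 129.0], [-12.0, 130.0]]
```

Call:
send_rows(moves="0 0 0 0 0.3 0 0.3;0 0 0 0 0.6 0 0.3;0 0 0 0 0.9 0 0.3;0 0 0 0 0.9 0 0.3")

```text
time: 8.57
eef_pos: [0.4541, -0.0906, 0.1572]
tcp_rot: [-0.02, 1.0, 0.001, -0.0]
contact_force: [-0.7, 0.1, -0.2]
opening: 0.648
finger_force: 0.0
```

Call:
send_rows(moves="0 0 0 -0.05 0.28 0 0.3;0 0 0 -0.05 0.28 0.2 0.3;0 0 0 -0.05 0.28 0.4 0.3;0 0 0 -0.05 0.28 0.4 0.3")

```text
time: 9.07
eef_pos: [0.4607, -0.0381, 0.0749]
tcp_rot: [-0.017, 1.0, 0.001, -0.003]
contact_force: [0.6, 0.2, -0.0]
opening: 0.648
finger_force: 0.0
```

```bash
python3 - <<'E'
from h import *
stat(); print(to(-.13,.0315,.078)); r=block()
w=ctrl.read_camera("wrist");cv2.imwrite("pics/w2.png",w["image"][:,:,::-1])
E
```

```text
t 9.07 F [-0.2285  0.0349] z 0.0749 yawF 90.0 tool z [-0.007  0.002 -1.   ] f [ 0.6  0.2 -0. ] op 0.65
[-0.493 -0.017 -0.019]
c [-133.5   32.2] size [ 84.2 129. ] ang -76.8 [[-189.0, 85.0], [-160.0, -40.0], [-78.0, -21.0], [-107.0, 105.0]]
c [1.9 1.2] size [256.6  28.1] ang 89.8 [[-13.0, -127.0], [16.0, -127.0], [16.0, 129.0], [-12.0, 130.0]]
```

View pics/w2.png

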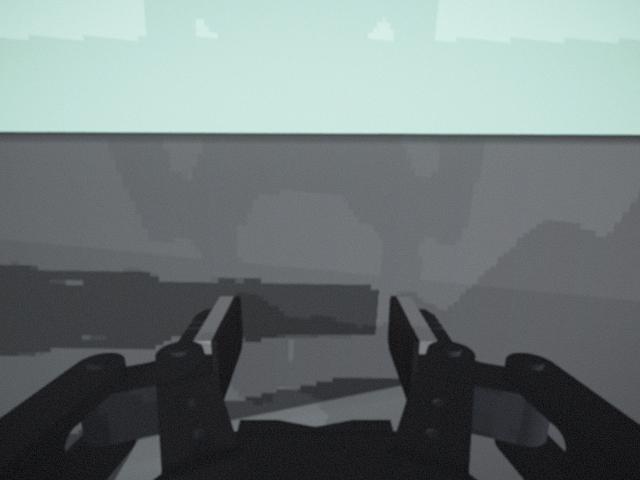

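Call:
send_rows(moves="0 0 0 -0.04 -0.01 -0.015 0.3;0 0 0 -0.08 -0.01 -0.015 0.3;0 0 0 -0.12 -0.01 -0.015 0.3;0 0 0 -0.16 -0.01 -0.015 0.3;0 0 0 -0.2 -0.01 -0.015 0.3;0 0 0 -0.24 -0.01 -0.015 0.3;0 0 0 -0.28 -0.01 -0.015 0.3;0 0 0 -0.32 -0.01 -0.015 0.3;0 0 0 -0.36 -0.01 -0.015 0.3;0 0 0 -0.4 -0.01 -0.015 0.3;0 0 0 -0.43 -0.01 -0.015 0.3;0 0 0 -0.46 -0.01 -0.015 0.3")

```text
time: 10.68
eef_pos: [0.5536, -0.0374, 0.08]
tcp_rot: [-0.017, 1.0, 0.001, -0.004]
contact_force: [-7.8, -0.4, 4.1]
opening: 0.649
finger_force: 3.8
```

```bash
python3 - <<'E'
from h import *
stat(); r=block(); crop(r,240,155,220,160,3.6,"t5")
E
```

```text
t 10.68 F [-0.1357  0.0324] z 0.0800 yawF 90.0 tool z [-0.008  0.001 -1.   ] f [-7.8 -0.4  4.1] op 0.65
c [1.9 1.2] size [256.6  28.1] ang 89.8 [[-13.0, -127.0], [16.0, -127.0], [16.0, 129.0], [-12.0, 130.0]]
```

View pics/t5.png

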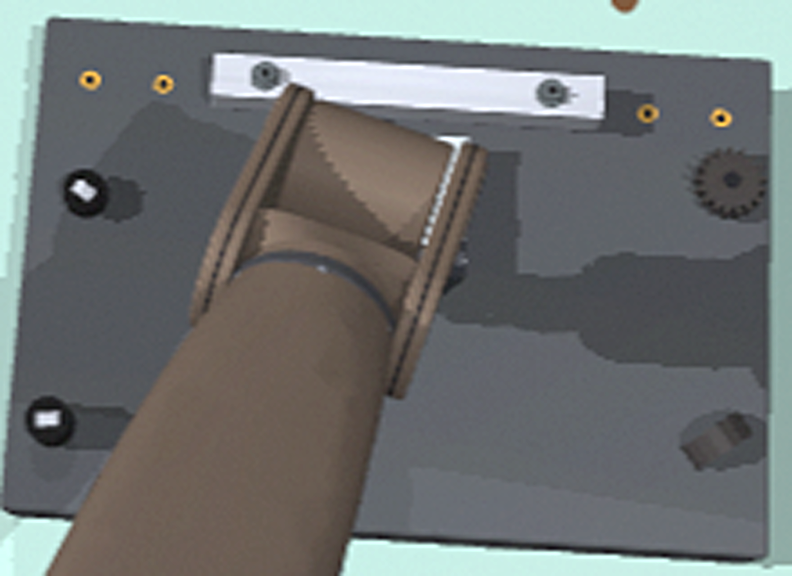

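Call:
send_rows(moves="0 0 0 0.08 0 0 0.3;0 0 0 0.15 0 -0.2 0.3;0 0 0 0.3 -0.2 -0.4 0.3;0 0 0 0.4 -0.5 -0.4 0.3;0 0 0 0.45 -0.8 -0.4 0.3;0 0 0 0.45 -1 -0.4 0.3;0 0 0 0.45 -1 -0.4 0.3")

```text
time: 11.6
eef_pos: [0.473, -0.2437, 0.1615]
tcp_rot: [-0.015, 1.0, -0.001, 0.001]
contact_force: [-0.4, 0.3, 0.2]
opening: 0.652
finger_force: 0.0
```

```bash
python3 - <<'E'
from h import *
stat(); r=block(); crop(r,240,155,220,160,3.6,"t6")
E
```

```text
t 11.60 F [-0.2233 -0.171 ] z 0.1615 yawF 89.7 tool z [ 0.002 -0.002 -1.   ] f [-0.4  0.3  0.2] op 0.65
c [-76.3  23.1] size [ 89.9 128.1] ang -89.9 [[-121.0, 87.0], [-121.0, -41.0], [-31.0, -41.0], [-32.0, 87.0]]
c [1.9 1.2] size [256.6  28.1] ang 89.8 [[-13.0, -127.0], [16.0, -127.0], [16.0, 129.0], [-12.0, 130.0]]
```

Call:
send_rows(moves="0 0 0 -0.1 0.3 0 0.3;0 0 0 -0.2 0.6 0 0.3;0 0 0 -0.34 0.9 0 0.3;0 0 0 -0.34 0.97 0.2 0.3;0 0 0 -0.34 0.97 0.4 0.3;0 0 0 -0.34 0.97 0.415 0.3;0 0 0 -0.34 0.97 0.415 0.3")

```text
time: 12.52
eef_pos: [0.5344, -0.0441, 0.0786]
tcp_rot: [-0.017, 1.0, -0.0, 0.0]
contact_force: [0.6, -0.3, -0.2]
opening: 0.649
finger_force: 0.0
```

```bash
python3 - <<'E'
from h import *
stat(); print(to(-.12,.023,.078))
E
```

```text
t 12.53 F [-0.1551  0.0264] z 0.0786 yawF 90.0 tool z [ 0.001 -0.    -1.   ] f [ 0.6 -0.3 -0.2] op 0.65
[-0.176 -0.017  0.003]
```

Call:
send_rows(moves="0 0 0 -0.03 -0.015 0 0.3;0 0 0 -0.06 -0.015 0 0.3;0 0 0 -0.09 -0.015 0 0.3;0 0 0 -0.115 -0.015 0 0.3;0 0 0 -0.135 -0.015 0 0.3;0 0 0 -0.15 -0.015 0 0.3;0 0 0 -0.16 -0.015 0 0.3;0 0 0 -0.165 -0.015 0 0.3;0 0 0 -0.17 -0.015 0 0.3;0 0 0 -0.17 -0.015 0 0.3")

```text
time: 13.78
eef_pos: [0.5655, -0.0462, 0.0776]
tcp_rot: [-0.017, 1.0, 0.0, -0.004]
contact_force: [-9.7, -0.3, 6.4]
opening: 0.648
finger_force: 4.4
```

Call:
send_rows(moves="0 0 0 -0.005 0 0 0.3;0 0 0 -0.01 0 0 0.3;0 0 0 -0.01 0 0 0.3")

```text
time: 14.15
eef_pos: [0.5675, -0.0462, 0.0776]
tcp_rot: [-0.017, 1.0, 0.0, -0.004]
contact_force: [-8.5, -0.8, 6.8]
opening: 0.652
finger_force: 4.4
```

Call:
send_rows(moves="0 0 0 -0.005 0 0 0.3;0 0 0 -0.01 0 0 0.3;0 0 0 -0.01 0 0 0.3")

```text
time: 14.52
eef_pos: [0.5695, -0.0461, 0.0776]
tcp_rot: [-0.017, 1.0, 0.0, -0.004]
contact_force: [-9.0, -1.1, 6.2]
opening: 0.65
finger_force: 4.4
```

Call:
send_rows(moves="0 0 0 -0.005 0 0 0.3;0 0 0 -0.01 0 0 0.3;0 0 0 -0.01 0 0 0.3")

```text
time: 14.9
eef_pos: [0.5714, -0.046, 0.0776]
tcp_rot: [-0.017, 1.0, 0.0, -0.004]
contact_force: [-8.3, -0.4, 6.6]
opening: 0.651
finger_force: 4.5
```

Call:
send_rows(moves="0 0 0 -0.005 0 0 0.3;0 0 0 -0.01 0 0 0.3;0 0 0 -0.01 0 0 0.3")

```text
time: 15.28
eef_pos: [0.5714, -0.046, 0.0776]
tcp_rot: [-0.018, 1.0, 0.001, -0.007]
contact_force: [-15.8, -0.6, 12.1]
opening: 0.651
finger_force: 7.9
```

Call:
send_rows(moves="0 0 0 -0.005 0 0 0.3;0 0 0 -0.005 0 0 0.3;0 0 0 0.02 0 0 0.3;0 0 0 0.05 0 0 0.3;0 0 0 0.12 0 0 0.3;0 0 0 0.2 0 -0.2 0.3;0 0 0 0.3 -0.2 -0.4 0.3;0 0 0 0.4 -0.5 -0.4 0.3;0 0 0 0.45 -0.8 -0.4 0.3;0 0 0 0.45 -1 -0.4 0.3;0 0 0 0.45 -1 -0.4 0.3")

```text
time: 16.65
eef_pos: [0.4922, -0.2515, 0.1579]
tcp_rot: [-0.015, 1.0, -0.0, 0.0]
contact_force: [-0.6, 0.1, -0.3]
opening: 0.653
finger_force: 0.0
```

```bash
python3 - <<'E'
from h import *
stat(); r=block(); crop(r,240,155,220,160,3.6,"t7")
E
```

```text
t 16.65 F [-0.2044 -0.1795] z 0.1579 yawF 89.8 tool z [ 0.001 -0.001 -1.   ] f [-0.6  0.1 -0.3] op 0.65
c [-59.9  23.7] size [ 90.1 128. ] ang -89.8 [[-105.0, 88.0], [-105.0, -40.0], [-15.0, -40.0], [-15.0, 88.0]]
c [1.9 1.2] size [256.6  28.1] ang 89.8 [[-13.0, -127.0], [16.0, -127.0], [16.0, 129.0], [-12.0, 130.0]]
```

View pics/t7.png

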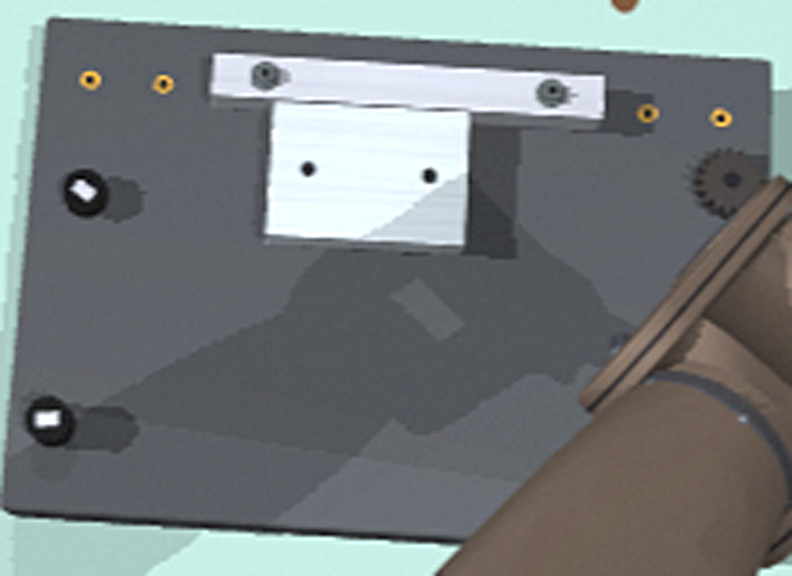

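```bash
python3 - <<'E'
from h import *
ims=[];
for _ in range(6): r=ctrl.read_camera("top"); ims.append(cv2.cvtColor(r["image"],cv2.COLOR_RGB2GRAY).astype(float))
im=np.mean(ims,0)
def edge(cols,r0,slope,z,sgn):
    pts=[]
    for c in cols:
        y0=r0+slope*(c-cols[0]); rows=np.arange(int(y0)-4,int(y0)+5)
        g=np.clip(sgn*np.diff(im[rows,c]),0,None); g[g<.3*g.max()]=0
        pts.append((c,(g*(rows[:-1]+.5)).sum()/g.sum()))
    w=toF(pix2w(r,pts,z)); k=np.polyfit(w[:,1],w[:,0],1); res=w[:,0]-np.polyval(k,w[:,1])
    k=np.polyfit(w[abs(res)<.0015,1],w[abs(res)<.0015,0],1)
    print("tilt deg %.2f"%-np.degrees(k[0]),"x0 %.4f"%k[1],"rms %.5f"%res.std())
s=.057
edge(np.arange(316,366),155+237/3.6,s,.088,-1)   # block near top edge
edge(np.arange(303,405),155+56/3.6,s,.09,1)      # fence far top edge
edge(np.r_[301:313,373:403],155+96.5/3.6,s,.09,-1) # fence front top edge
E
```

```text
tilt deg -0.42 x0 -0.1060 rms 0.00067
tilt deg -0.20 x0 0.0158 rms 0.00034
tilt deg -0.30 x0 -0.0137 rms 0.00077
```

```bash
python3 -c "
from plant import ctrl
print(ctrl.sign_off())"
```

```text
the job is handed in; nothing more can be done
None
```

The block's long side now lies flat along the fence, parallel to within about 0.2° by camera, both ends over 35 mm inside the fence's ends; the hand is clear, I steered clear of the specimens and tools, and the job was handed in at about 17 s.

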